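# Spin the desk carousel to bring the tape to the front

### The arm

A 7-joint arm with a two-finger parallel gripper is mounted at the origin on a cart in front of the work surface, level with it; the furniture and walls round the work are solid. World frame = base frame: x ahead of the robot, y to its left, z up, the work surface at z = 0. Lengths are in m, angles in degrees, forces in N, time in s.
With the tool pointing down it reaches from about 0.425 to 0.875 m from the base axis. Payload 4.7 kg.
Tool frame: the origin (TCP) lies between the finger pads; the fingertips stand 8 mm ahead of it and the grasp point (between the pads) lies 11 mm behind it; z points along the fingers, y is the line along which they close (so a half turn about z gives the same grasp; the last joint's range is limited). The gripper opens to 87 mm and grips with 3 to 60 N. Pads are 19 mm wide; open, the fingers measure 117 mm over their backs; the gripper's body (75 mm by 190 mm) begins 51 mm behind the grasp point.
Start: joints at [76.095, 18.392, -4.016, 83.108, 1.295, 78.541, -3.26], TCP at [0.165, -0.629, 0.231] pointing down, gripper open.
Joint ranges: [-163.93, 163.93], [-17.29, 119.83], [-79.2, 71.16], [3.27, 140.29], [-89.18, 269.18], [5.43, 117.66], [-154.24, 154.24]. Speed limits (degrees/s): [147.25, 147.25, 180, 180, 180, 180, 180].

### API

Orientations are given as [roll, pitch, yaw] about the fixed x, y, z axes, in that order (R = Rz(yaw) Ry(pitch) Rx(roll)).
In Python, from cell import env, viewer gives the robot as it stands. The module is installed in compiled form; this text tells all that it offers.
- The arm moves only by the tool arm_command, never from a script. Its argument "series" is a list of rows, each a list of 2 entries, a list of its own where there are three numbers: the shift along the tool's x, y, z in mm, then the turn about the tool's z in rad. A call has exactly 5 rows; each row is the pose to reach, as a shift and turn from the pose commanded when the call began, along the tool's axes at that moment; what a row does not reach only later rows make up. A row lasts 1/10 s, in which the tool goes at most 50 mm and 8.59 degrees, less where a joint would pass 70% of its speed; a pose out of reach is approached as far as the arm can. A call with a gripper value outside its range is refused whole. "grip" is the gripper command: -1 is fully open, 1 is shut, values between are in proportion, set as the call begins (left out, the last holds). The fingers move at their own pace and stop on an object; "grip_force" is the grip in N (left out, the last holds). Time passes only in rows, so rows that repeat a pose let the fingers close, or fill a call up. It gives the time, the measured TCP pose, the force, the opening and the grip force at its end, in the units of the state.
- env.get_obs(): the state, without advancing time (a new reading comes with each control period).
- viewer.read_camera(name): name is "side" or "top"; returns (picture, depth): 400x640x3 uint8, blue, green, red; 400x640 float32, m along the optical axis (not along the pixel's ray), 0 where there is no reading.
- viewer.calibration(name): a dict with "K" (3x3 intrinsics, pixels), "dist" ([k1, k2, p1, p2, k3] as OpenCV has them; the pictures are not rectified), "T" (4x4, takes a point from camera to world coordinates). Camera axes: x right, y up, looking along -z (the intrinsics and any distortion apply to the point x, -y, -z); pixel columns grow to the right and rows downward; lengths in m; the calibration is good to about 2 mm. A picture is of the moment at which its call begins. calibration takes no time and is no camera call.
- env.sign_off(): hands the job in; it is judged then, once.
The state is a dict: "time_s": time; "qpos": joint angles; "joint_velocities": joint speeds; "effort": joint torques, N m; "tool_pos": TCP position; "tool_rot": TCP orientation; "force": force on the tool from outside, world axes, zero at the start; "wrist_torque": the same for the moment, N m; "grip_width": finger opening in m; "grasp_force": force on a finger pad.
Only numpy, scipy, OpenCV 4.12 (cv2) and the standard library are available. Lean on these libraries where they do the work, as an engineer would, in place of code of your own. Each camera call takes 0.05 s, during which the arm holds its last target. There are 200 camera calls.

### The job

Bring the roll of tape round to the front of the desk carousel: push the carousel round gently with the fingertips at the blue pegs on its rim until the cup with the tape is centred in line with the red pointer on the foot, and leave it at rest there. Grip and lift nothing, keep off the cups and the things in them, and leave the mug, the glue stick and the stapler where they stand.

Things in the scene. Friction and masses are not known exactly. Their poses are not given: they have to be found in the camera images.
- base: fixed grey foot of the desk carousel, a disc 192 mm across and 10 mm high; origin on the turning axis, at desk level. A red pointer bar 18 mm wide lies low on the desk along the foot's own -x axis, which is the front of the carousel (roughly towards the robot, differing by up to about 17 degrees)
- pointer (a point): outer end of the red pointer bar, 162 mm from the turning axis, 9 mm above the desk; it sticks out 34 mm beyond the wooden disc
- tray (a joint): turn of the carousel's round wooden disc (256 mm across, top 20 mm above the desk) on the foot, rad, positive anticlockwise seen from above, counted from where it stands at the start; turns many times either way, with light friction (0.06 N m, some 0.6 N at a peg) and damping (0.06 N m s/rad); stays where it is left
- cups: four white round open cups fixed on the disc, 74 mm across, 68 mm inside, 12 mm deep, their rims 32 mm and inner floors 20 mm above the desk; this origin is on the turning axis, 20 mm above the desk; the cup centres lie 75 mm out on its +x, +y, -x and -y axes; a blue peg stands midway between neighbouring cups
- peg0 (a point): blue upright push peg 0, 12 mm in diameter (16 mm at its foot), on the disc 118 mm from the turning axis; it stands from 20 mm to 59 mm above the desk; this point is on its middle line, 58 mm above the desk; turns with the disc
- peg1 (a point): blue upright push peg 1, 12 mm in diameter (16 mm at its foot), on the disc 118 mm from the turning axis; it stands from 20 mm to 59 mm above the desk; this point is on its middle line, 58 mm above the desk; turns with the disc
- peg2 (a point): blue upright push peg 2, 12 mm in diameter (16 mm at its foot), on the disc 118 mm from the turning axis; it stands from 20 mm to 59 mm above the desk; this point is on its middle line, 58 mm above the desk; turns with the disc
- peg3 (a point): blue upright push peg 3, 12 mm in diameter (16 mm at its foot), on the disc 118 mm from the turning axis; it stands from 20 mm to 59 mm above the desk; this point is on its middle line, 58 mm above the desk; turns with the disc
- tape_roll: roll of beige paper tape, a ring 61 mm across and 19 mm high, loose in one of the four cups (which one varies); origin at the centre of its underside
- lip_tin: round pale balm tin, 41 mm across, 16 mm high, loose in another cup; origin at the centre of its underside
- match_box: small box with a dark green top and brown sides, 36x54x15 mm, loose in another cup; origin at the centre of its underside
- eraser: blue and white eraser, 19x42x11 mm, loose in another cup; origin at the centre of its underside
- mug: white mug, 86 mm across, 123 mm with its handle, 90 mm high, beside the carousel; origin at the middle of its underside; not to be moved
- glue_stick: upright glue stick, white and blue, 25 mm across, 85 mm high, beside the carousel; origin at the centre of its underside; not to be moved
- stapler: small black and white stapler, 26x121x42 mm, its long side along its own y, lying in front of the carousel; origin at the centre of its underside; not to be moved
Mind the look-alikes: they are no part of the job. What is shaped like the tape_roll but green is not meant. What is shaped like the eraser but green is not meant.

How it is judged (in metres and radians):
At the end, for the whole second after the job is handed in: The roll of tape is in its cup at the front, its centre within 14 mm to either side of the pointer's line through the turning axis; the disc is at rest; all four things are down in their cups; mug, glue stick and stapler are within 15 mm of where they stood (y of tape_roll in the frame of base between -0.014 and 0.014 m and x of tape_roll in the frame of base below -0.05 m and velocity of joint tray between -0.05 and 0.05 rad/s and horizontal distance between each of tape_roll, lip_tin, match_box, eraser and base below 0.105 m and height (world z) of each of tape_roll, lip_tin, match_box, eraser below 0.028 m and distance of each of mug, glue_stick, stapler from where it was at the start of the episode below 0.015 m); the robot touches nothing.
It fails at once if a cup of the carousel, or a thing standing in a cup, is touched by the robot (contact force between any of the fingers, the arm and tape_roll above 0.5 N or contact force between any of the fingers, the arm and lip_tin above 0.5 N or contact force between any of the fingers, the arm and match_box above 0.5 N or contact force between any of the fingers, the arm and eraser above 0.5 N or contact force between any of the fingers, the arm and cups above 0.5 N).
It fails at once if a thing in the carousel is lifted or thrown out of its cup (height (world z) of any of tape_roll, lip_tin, match_box, eraser above 0.035 m).
It fails at once if the carousel is pushed roughly or squeezed (over 15 N) (contact force between any of the fingers, the arm and tray above 15 N).
It fails at once if the mug, the glue stick or the stapler is moved by more than 15 mm (distance of any of mug, glue_stick, stapler from where it was at the start of the episode above 0.015 m).
It also fails if it takes over 45 s, if anything falls off the work surface, if the arm or the gripper's body presses on something with over 40 N, if the wrist force passes 120 N, or if a joint passes its speed limit or range.

## Working session

There is one attempt and no reset: what is moved stays moved. The work goes in short steps, Python scripts to look and compute and a tool call to move; the robot and the scene stay as the last step left them, time stands still between calls to the robot, and variables do not carry over. Pictures are saved under pics/ and viewed, at most 10 in all, crops included, and the job is handed in when it is done.

Besides the shell and the picture viewer there is one more tool, called as name(argument=value, ...), one argument or row to a line, values as JSON. arm_command: Moves the arm, as the interface text tells. Its arguments: {"type":"object","properties":{"series":{"type":"array"},"grip":{"type":"number"},"grip_force":{"type":"number"}},"required":["series"]}

```bash
mkdir -p pics; cat > h.py <<'E'
import numpy as np, cv2
from cell import env, viewer
def world(name,depth,uv):
    c=viewer.calibration(name);K=np.array(c["K"]);d=np.array(c["dist"]);T=np.array(c["T"])
    uv=np.array(uv,float).reshape(-1,1,2)
    n=cv2.undistortPoints(uv,K,d).reshape(-1,2)
    z=np.array([depth[int(v),int(u)] for u,v in uv.reshape(-1,2)])
    P=np.c_[n[:,0]*z,-n[:,1]*z,-z,np.ones(len(z))]
    return (T@P.T).T[:,:3]
def allworld(name,depth):
    v,u=np.mgrid[0:400,0:640]
    return world(name,depth,np.c_[u.ravel(),v.ravel()]).reshape(400,640,3)
def plane(name,uv,z):
    c=viewer.calibration(name);K=np.array(c["K"]);d=np.array(c["dist"]);T=np.array(c["T"])
    n=cv2.undistortPoints(np.array(uv,float).reshape(-1,1,2),K,d).reshape(-1,2)
    r=(T[:3,:3]@np.c_[n[:,0],-n[:,1],-np.ones(len(n))].T).T
    t=(z-T[2,3])/r[:,2]
    return T[:3,3]+r*t[:,None]
E
python3 - <<'E'
from h import *
o=env.get_obs();print({k:np.round(v,3) for k,v in o.items()})
for n in("top","side"):
    p,d=viewer.read_camera(n);cv2.imwrite(f"pics/{n}0.png",p);np.save(f"{n}0.npy",d)
    print(n,np.round(viewer.calibration(n)["T"],3).tolist())
    if n=="top":
        W=allworld(n,d);hsv=cv2.cvtColor(p,cv2.COLOR_BGR2HSV)
        H,S,V=[hsv[...,i].astype(int) for i in range(3)]
        for nm,m in(("blue",(H>95)&(H<130)&(S>120)&(V>60)),("red",((H<8)|(H>172))&(S>130)&(V>80)),("beige",(H>12)&(H<30)&(S>40)&(V>120))):
            k,l,s,c=cv2.connectedComponentsWithStats(m.astype(np.uint8))
            for i in range(1,k):
                if s[i,4]>15: print(nm,s[i],c[i].round(1),np.median(W[l==i],0).round(4))
E
```

```text
{'time_s': np.float64(0.0), 'qpos': array([76.093, 18.44 , -4.014, 83.175,  1.295, 78.543, -3.263]), 'joint_velocities': array([ 0.053,  0.089, -0.066, -0.117, -0.072, -0.003, -0.089]), 'effort': array([ 0.0000e+00, -4.9129e+01, -4.0400e-01, -3.1253e+01, -6.4000e-02,
        4.4000e-02,  0.0000e+00]), 'tool_pos': array([ 0.165, -0.628,  0.229]), 'tool_rot': array([-1.79887e+02,  7.00000e-03,  1.47120e+01]), 'force': array([-1.209, -0.108,  0.67 ]), 'wrist_torque': array([-0.049, -0.005,  0.007]), 'grasp_force': np.float64(0.0), 'grip_width': np.float64(0.087)}
top [[-0.019, 0.983, -0.182, 0.351], [-1.0, -0.019, 0.002, 0.156], [-0.001, 0.182, 0.983, 0.92], [0.0, 0.0, 0.0, 1.0]]
blue [363 115   8  12  66] [367. 121.] [0.6536 0.0618 0.047 ]
blue [439 167  12  11  69] [444.3 172.3] [ 0.5567 -0.071   0.0458]
blue [311 190   8  10  57] [314.5 194.8] [0.5195 0.1596 0.0543]
blue [388 245  10   8  56] [392.7 248.7] [0.4235 0.0272 0.0543]
red [240 230  10  37 141] [243.6 246.6] [0.4313 0.2806 0.0662]
red [397 252  15  20 173] [404.1 261.8] [0.4028 0.0015 0.0087]
red [255 338  22  14 150] [265.2 344.7] [0.2651 0.249  0.0134]
beige [341  59  21  20 338] [351.   68.4] [0.7647 0.086  0.0268]
beige [ 309  119  140  137 7692] [380.5 187.8] [0.5377 0.0423 0.0198]
beige [386 136  20   8  69] [395.2 139.1] [0.627  0.0087 0.0201]
beige [391 158  22  11  82] [402.5 164.6] [ 0.5779 -0.0018  0.0198]
beige [349 168   6   9  20] [351.6 172.1] [0.5649 0.091  0.02  ]
beige [337 201  32  36 404] [351.5 218.7] [0.4803 0.0939 0.0199]
beige [405 201   8  16  85] [408.4 208. ] [ 0.498  -0.009   0.0198]
beige [  79  309   46   50 1111] [100.7 332.4] [0.2913 0.5331 0.014 ]
beige [114 338  11  15  35] [119.6 347.1] [0.2628 0.5003 0.0143]
side [[-1.0, 0.001, 0.022, 0.548], [0.018, -0.515, 0.857, 0.907], [0.012, 0.857, 0.515, 0.508], [0.0, 0.0, 0.0, 1.0]]
```

View pics/top0.png

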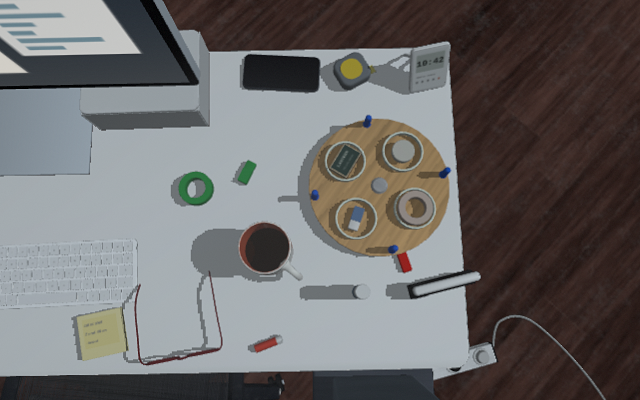

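View pics/side0.png

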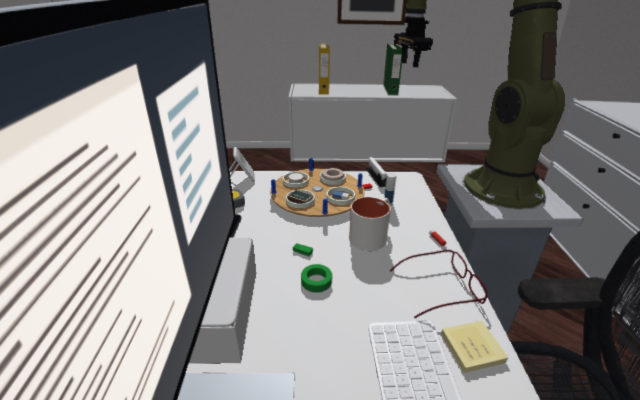

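The top view shows the carousel centred near (380,187), the tape in the cup at (414,208), the pegs at (367,121), (444,172), (314,195) and (393,249), and the pointer at (404,262). The tape has to turn clockwise by about 36°. Pushing the peg at (444,172) towards the robot looks clear.

```bash
cat >> h.py <<'E'
def measure(tag=None):
    p,d=viewer.read_camera("top")
    if tag: cv2.imwrite(f"pics/{tag}.png",p)
    W=allworld("top",d);hsv=cv2.cvtColor(p,cv2.COLOR_BGR2HSV);H,S,V=[hsv[...,i].astype(int) for i in range(3)]
    c0=np.array([.5383,.0444]);D=np.hypot(*(W[...,:2]-c0).transpose(2,0,1))
    red=((H<8)|(H>172))&(S>130)&(V>60)&(D<.18)&(D>.12)&(W[...,2]<.015)
    r=W[red][:,:2]
    if len(r)>5: print("red n",len(r),cv2.minAreaRect((r*1000).astype(np.float32)))
    blue=(H>95)&(H<130)&(S>120)&(V>60)&(D>.10)&(D<.14)
    k,l,s,c=cv2.connectedComponentsWithStats(blue.astype(np.uint8))
    for i in range(1,k):
        if s[i,4]>15:
            q=W[l==i]; q=q[q[:,2]>.053]
            if len(q):
                m=q[:,:2].mean(0)-c0;print("peg",len(q),(m+c0).round(4),np.hypot(*m).round(4),np.degrees(np.arctan2(m[1],m[0])).round(2))
    t=(W[...,2]>.0365)&(W[...,2]<.043)&(D<.108)&(D>.03)&~blue
    t=cv2.morphologyEx(t.astype(np.uint8),cv2.MORPH_OPEN,np.ones((2,2)))
    k,l,s,c=cv2.connectedComponentsWithStats(t)
    for i in range(1,k):
        if s[i,4]>60:
            q=W[l==i][:,:2];e=cv2.minEnclosingCircle((q*1000).astype(np.float32));m=np.array(e[0])/1000-c0
            print("tape",s[i,4],c[i].round(1),np.round(e[0],1),round(e[1],1),"r",np.hypot(*m).round(4),"ang",np.degrees(np.arctan2(m[1],m[0])).round(2),"off",(m).round(4))
    return p,d,W
E
python3 - <<'E'
from h import *
p,d,W=measure()
cv2.imwrite("pics/crop0.png",cv2.resize(p[110:310,295:495],(800,600)[:1]*1+(600,) if 0 else (600,600),interpolation=cv2.INTER_CUBIC))
print("max height far side",W[40:115,320:450,2].max(), "foot? stapler/glue", W[270:300,350:372].reshape(-1,3)[W[270:300,350:372,2].argmax()], W[272:300,408:480].reshape(-1,3).max(0))
E
```

```text
red n 168 ((402.45257568359375, 1.51031494140625), (32.73046112060547, 17.004064559936523), 17.584318161010742)
peg 29 [0.6556 0.0611] 0.1185 8.11
peg 28 [ 0.5577 -0.0729] 0.1189 -80.59
peg 32 [0.5214 0.1588] 0.1157 98.38
peg 30 [0.4239 0.0251] 0.116 -170.41
tape 511 [416.9 208. ] [432.8  54.5] 130.7 r 0.106 ang 174.53 off [-0.1055  0.0101]
max height far side 0.9197005141400407 foot? stapler/glue [0.3510054  0.15648452 0.91970051] [0.40901364 0.15648452 0.91970051]
```

View pics/crop0.png

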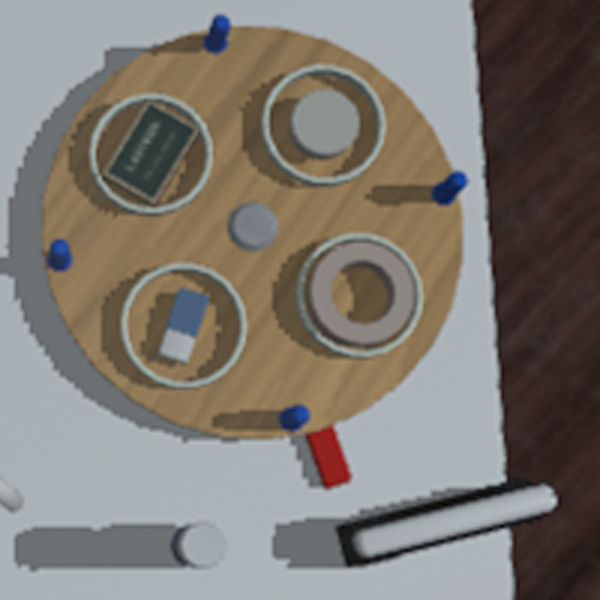

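arm_command(
  series=[
    [[30,0,0],0],
    [[65,0,0],0],
    [[100,0,0],0],
    [[135,0,0],0],
    [[150,0,0],0],
  ],
  grip=1,
  grip_force=5,
)

```text
time_s: 0.65
tool_pos: [0.3147, -0.5882, 0.2301]
tool_rot: [-179.9, -0.1, 15.0]
force: [1.0, 1.1, 0.0]
grip_width: 0.0547
grasp_force: 0.0
```

arm_command(
  series=[
    [[20,-20,0],0],
    [[50,-50,0],0],
    [[80,-80,0],0],
    [[110,-110,0],0],
    [[140,-142,0],0],
  ],
)

```text
time_s: 1.15
tool_pos: [0.4089, -0.4173, 0.2304]
tool_rot: [180.0, 0.1, 14.6]
force: [0.1, -0.2, 0.4]
grip_width: 0.0149
grasp_force: 0.0
```

arm_command(
  series=[
    [[28,-28,0],0],
    [[56,-57,0],0],
    [[84,-85,0],0],
    [[112,-114,0],0],
    [[140,-142,0],0],
  ],
)

```text
time_s: 1.65
tool_pos: [0.5086, -0.2445, 0.2306]
tool_rot: [180.0, 0.0, 14.6]
force: [0.0, -0.5, 0.3]
grip_width: 0.0006
grasp_force: 0.0
```

arm_command(
  series=[
    [[35,-35,0],0.05],
    [[70,-70,0],0.1],
    [[100,-100,0],0.16],
    [[125,-127,0],0.22],
    [[140,-142,0],0.26],
  ],
)

```text
time_s: 2.15
tool_pos: [0.6089, -0.069, 0.2303]
tool_rot: [-179.9, 0.0, -0.1]
force: [0.3, 0.1, 0.1]
grip_width: 0.0007
grasp_force: 0.0
```

arm_command(
  series=[
    [[0,0,20],0],
    [[0,0,45],0],
    [[0,0,70],0],
    [[0,0,90],0],
    [[0,0,100],0],
  ],
)

```text
time_s: 2.65
tool_pos: [0.6066, -0.0733, 0.1281]
tool_rot: [180.0, 0.2, -0.3]
force: [0.4, -0.8, 0.1]
grip_width: 0.0009
grasp_force: 0.0
```

arm_command(
  series=[
    [[0,0,20],0],
    [[0,0,40],0],
    [[0,0,60],0],
    [[0,0,70],0],
    [[0,0,77],0],
  ],
)

```text
time_s: 3.15
tool_pos: [0.6081, -0.0725, 0.0531]
tool_rot: [180.0, 0.0, -0.2]
force: [-0.6, 0.4, -0.0]
grip_width: 0.0002
grasp_force: 0.0
```

```bash
python3 - <<'E'
from h import *
p,d,W=measure();q,_=viewer.read_camera("side")
print(env.get_obs()["tool_pos"])
cv2.imwrite("pics/c1.png",np.hstack([cv2.resize(p[100:280,290:490],(400,400)),cv2.resize(q[130:230,240:420],(400,400))]))
E
```

```text
red n 168 ((402.56805419921875, 1.3182754516601562), (32.869911193847656, 16.299114227294922), 17.109413146972656)
peg 27 [0.6561 0.0609] 0.1189 7.98
peg 27 [ 0.5579 -0.0729] 0.1189 -80.53
peg 32 [0.5215 0.1587] 0.1156 98.34
peg 29 [0.4236 0.0251] 0.1163 -170.42
tape 512 [416.7 208.9] [432.6  54.7] 130.5 r 0.1062 ang 174.46 off [-0.1057  0.0103]
[ 0.60792654 -0.07220757  0.05313834]
```

View pics/c1.png

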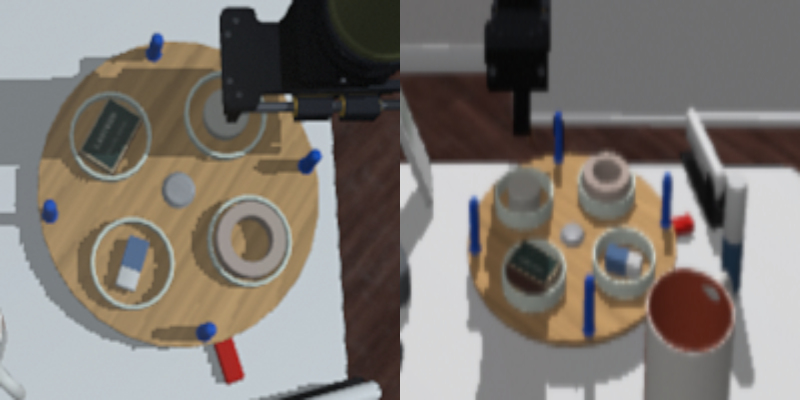

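The fingertips stand just beyond the peg, at crop position (310,160) in the top view, and clear of everything else. Next I push towards the robot.

arm_command(
  series=[
    [[-4,-1,0],0],
    [[-10,-2,0],0],
    [[-16,-3,0],0],
    [[-21,-3,0],0],
    [[-24,-3,0],0],
  ],
)

```text
time_s: 3.75
tool_pos: [0.5836, -0.0689, 0.0538]
tool_rot: [180.0, -0.0, -0.2]
force: [-0.5, -0.3, 0.1]
grip_width: 0.0004
grasp_force: 0.0
```

arm_command(
  series=[
    [[-3,0,0],0],
    [[-6,0,0],0],
    [[-9,0,0],0],
    [[-12,0,0],0],
    [[-15,0,0],0],
  ],
)

```text
time_s: 4.25
tool_pos: [0.5692, -0.069, 0.0536]
tool_rot: [180.0, -0.0, -0.2]
force: [0.7, -1.0, -0.1]
grip_width: 0.0003
grasp_force: 0.4
```

arm_command(
  series=[
    [[-4,0,0],0],
    [[-8,0,0],0],
    [[-12,0,0],0],
    [[-16,0,0],0],
    [[-20,0,0],0],
  ],
)

```text
time_s: 4.75
tool_pos: [0.5488, -0.0686, 0.0535]
tool_rot: [180.0, 0.0, -0.2]
force: [0.9, -0.3, 0.6]
grip_width: 0.0003
grasp_force: 0.3
```

```bash
python3 - <<'E'
from h import *
p,d,W=measure()
o=env.get_obs();print(o["tool_pos"],o["force"])
E
```

```text
red n 168 ((402.4526672363281, 1.4751853942871094), (32.72059631347656, 16.279699325561523), 17.852312088012695)
peg 29 [0.6568 0.0328] 0.119 -5.57
peg 30 [0.5498 0.1598] 0.1159 84.31
peg 30 [0.423  0.0536] 0.1157 175.46
tape 507 [410.2 216.3] [426.8  60.8] 122.0 r 0.1128 ang 171.61 off [-0.1115  0.0164]
[ 0.54801029 -0.06859221  0.05340581] [-0.98149233  0.59077988 -0.35618403]
```

arm_command(
  series=[
    [[-4,0,0],0],
    [[-8,0,0],0],
    [[-12,0,0],0],
    [[-16,0,0],0],
    [[-20,0,0],0],
  ],
)

```text
time_s: 5.3
tool_pos: [0.5288, -0.0687, 0.0536]
tool_rot: [180.0, 0.0, -0.2]
force: [0.4, -0.3, 0.2]
grip_width: 0.0004
grasp_force: 0.3
```

arm_command(
  series=[
    [[-4,0,0],0],
    [[-8,0,0],0],
    [[-11,0,0],0],
    [[-14,0,0],0],
    [[-16,0,0],0],
  ],
)

```text
time_s: 5.8
tool_pos: [0.5132, -0.0677, 0.0536]
tool_rot: [-179.9, -0.0, -0.2]
force: [2.1, 3.6, -1.0]
grip_width: 0.0008
grasp_force: 1.6
```

```bash
python3 - <<'E'
from h import *
p,d,W=measure()
o=env.get_obs();print(o["tool_pos"],o["force"])
E
```

```text
red n 170 ((402.5811462402344, 1.2339153289794922), (33.007144927978516, 16.550710678100586), 18.351470947265625)
peg 29 [ 0.6483 -0.0012] 0.1191 -22.54
peg 30 [0.5837 0.1515] 0.1164 67.01
peg 33 [0.4308 0.0874] 0.1157 158.18
tape 488 [398.9 224.2] [416.6  69. ] 109.4 r 0.1241 ang 168.59 off [-0.1217  0.0246]
[ 0.5130018  -0.06770585  0.05359696] [0.8775127  2.94330955 0.13912936]
```

arm_command(
  series=[
    [[-2,-2,0],0],
    [[-4,-3,0],0],
    [[-6,-4,0],0],
    [[-8,-5,0],0],
    [[-10,-5,0],0],
  ],
)

```text
time_s: 6.35
tool_pos: [0.5031, -0.0633, 0.0535]
tool_rot: [-180.0, -0.0, -0.2]
force: [1.7, 2.4, 0.1]
grip_width: 0.0005
grasp_force: 1.3
```

```bash
python3 - <<'E'
from h import *
p,d,W=measure()
o=env.get_obs();print(o["tool_pos"],o["force"])
E
```

```text
red n 168 ((402.74810791015625, 1.3055305480957031), (32.88637924194336, 16.362825393676758), 15.490212440490723)
peg 31 [ 0.644  -0.0119] 0.1198 -28.05
peg 30 [0.5941 0.1469] 0.1167 61.44
peg 33 [0.4355 0.0975] 0.1157 152.68
tape 457 [393.9 225.8] [413.3  71.6] 105.3 r 0.1279 ang 167.74 off [-0.125   0.0272]
[ 0.5029005  -0.06315805  0.05353366] [ 1.21285642  0.94990856 -0.00396603]
```

arm_command(
  series=[
    [[2,0,0],0],
    [[6,1,0],0],
    [[12,3,0],0],
    [[20,6,0],0],
    [[25,8,0],0],
  ],
)

```text
time_s: 6.9
tool_pos: [0.5292, -0.0722, 0.0535]
tool_rot: [180.0, -0.0, -0.2]
force: [0.7, -0.5, 0.7]
grip_width: 0.0002
grasp_force: 0.0
```

arm_command(
  series=[
    [[0,0,-15],0],
    [[0,0,-40],0],
    [[0,0,-70],0],
    [[0,10,-100],0],
    [[0,20,-120],0],
  ],
)

```text
time_s: 7.4
tool_pos: [0.5291, -0.0914, 0.1771]
tool_rot: [179.9, -0.2, -0.1]
force: [-0.3, 0.4, -0.2]
grip_width: 0.0005
grasp_force: 0.0
```

arm_command(
  series=[
    [[0,30,0],0],
    [[0,65,0],0],
    [[0,100,0],0],
    [[0,130,0],0],
    [[0,140,0],0],
  ],
)

```text
time_s: 7.9
tool_pos: [0.5268, -0.2359, 0.1745]
tool_rot: [179.9, -0.0, -0.5]
force: [-1.2, 0.1, 0.2]
grip_width: -0.0
grasp_force: 0.0
```

```bash
python3 - <<'E'
from h import *
p,d,W=measure()
cv2.imwrite("pics/c2.png",cv2.resize(p[110:310,295:495],(600,600),interpolation=cv2.INTER_CUBIC))
c=np.array([.5397,.043]);D=np.hypot(*(W[...,:2]-c).transpose(2,0,1))
m=(W[...,2]>.0365)&(W[...,2]<.042)&(D<.112)&(D>.04);q=W[m][:,:2]
q=q[np.hypot(*(q-np.median(q,0)).T)<.04];t=q.mean(0)-c
a=np.radians(17);print("tape",t,"x,y in base",t@[np.cos(a),np.sin(a)],t@[-np.sin(a),np.cos(a)])
E
```

```text
red n 168 ((402.5587158203125, 1.2619400024414062), (32.72984313964844, 16.392471313476562), 16.820789337158203)
peg 27 [ 0.6438 -0.0122] 0.1197 -28.2
peg 29 [0.5945 0.1469] 0.1169 61.27
peg 28 [ 0.4851 -0.0608] 0.1179 -116.85
peg 33 [0.4358 0.0979] 0.1156 152.44
tape 522 [395.5 224.6] [416.1  72.2] 106.5 r 0.1253 ang 167.18 off [-0.1222  0.0278]
tape [-0.067897   -0.02161173] x,y in base -0.07124887903561714 -0.0008162343689775837
```

View pics/c2.png

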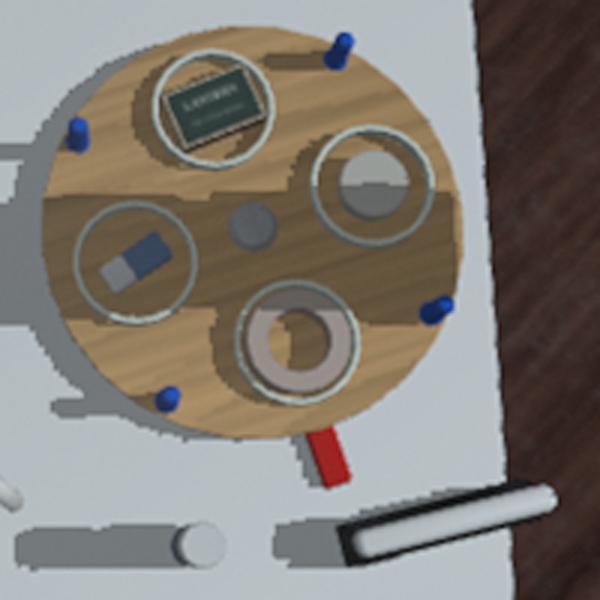

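The tape at (298,342) is in line with the hub at (252,226) and the pointer at (328,457), offset by about 1 mm. All four things are in their cups, and the glue stick and stapler, with what shows of the mug, look unmoved.

```bash
python3 -c "
from cell import env
print(env.sign_off())"
```

```text
the job is handed in; nothing more can be done
None
```

The carousel is turned and at rest with the tape's cup at the front, about 1 mm off the pointer's line by my camera measurement; I handed the job in, and the sign-off returned no verdict.

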